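# Clamp a carved stone fragment for study in a finds room

## Robot

A 6-joint arm with a two-finger parallel gripper is mounted at the origin on the work surface. World frame = base frame: x ahead of the robot, y to its left, z up, the work surface at z = 0. Lengths are in m, angles in rad, forces in N, time in s.
With the tool pointing down it reaches from about 0.375 to 0.9 m from the base axis. Payload 3.1 kg.
Tool frame: the origin (TCP) lies at the very end of the fingers, on their centre line; the grasp point (between the pads) lies 19 mm behind it; z points along the fingers, y is the line along which they close (so a half turn about z gives the same grasp; the last joint's range is limited). The gripper opens to 87 mm and grips with 3 to 60 N. Pads are 19 mm wide; open, the fingers measure 117 mm over their backs; the gripper's body (75 mm by 190 mm) begins 51 mm behind the grasp point.
Start: joints at [1.024, 0.527, 1.433, -0, 1.181, -0.178], TCP at [0.225, 0.583, 0.223] pointing down, gripper open.
Joint ranges: [-3.08, 3.08], [-0.75, 2.2], [0.22, 2.44], [-1.43, 4.57], [0, 2.65], [-2.85, 2.85]. Speed limits (rad/s): [2.79, 2.79, 3.14, 3.14, 3.14, 3.14].

## Interface

Orientations are given as a unit quaternion [x, y, z, w].
In Python, from rig import robot gives the robot as it stands. The module is installed in compiled form; this text tells all that it offers.
- The arm moves only by the tool servo_tool, never from a script. Its argument "rows" is one flat list of numbers, 5 for each row, row after row: the closure, from -1 (fully open) to 1 (shut), so that 0 is half open, then the shift along the tool's x, y, z in m, then the turn about the tool's z in degrees. A call has 1 to 5 rows; each row shifts and turns the commanded pose from where the row before left it, along the tool's axes as they then stand; what a row does not reach is not made up. A row lasts 1/12 s, in which the tool goes at most 41.7 mm and 7.16 degrees, less where a joint would pass 70% of its speed; a pose out of reach is approached as far as the arm can. A call with a gripper value outside its range is refused whole. The fingers move at their own pace and stop on an object; "newtons" is the grip in N (left out, the last holds). Time passes only in rows, so rows that do not move let the fingers close. It gives the time, the measured TCP pose, the force, the opening and the grip force at its end, in the units of the state.
- robot.get_obs(): the state, without advancing time (a new reading comes with each control period).
- robot.camera(name): name is "scene" or "top" or "wrist"; returns a dict with "pixels" (384x512x3 uint8, red, green, blue), "intrinsics" (3x3 intrinsics, pixels), "rvec" (rotation vector, rad) and "tvec" (3), from world to camera coordinates, as OpenCV has them; the wrist camera has in their place "mount" (4x4, takes a point from camera to tool coordinates, whose origin is the TCP and whose axes are the flange's). Camera axes: x right, y down, z forward; pixel columns grow to the right and rows downward; lengths in m; the calibration is good to about 2 mm. The wrist camera is an equidistant fisheye: a pixel r from the principal point sees the ray r / f radians off the axis. A picture is of the moment at which its call begins: read the wrist's pose just before it. There is no depth.
- robot.hand_in(): hands the job in; it is judged then, once.
Trained networks look in a picture, given as the dict that the camera call returned (one of the last four; its "shot" number tells which), for a name from the list of things; names that differ only in an ending like _2 or _b are one class to them, and where a whole thing is asked for, a point or a joint stands for the part that bears it (a point fixed in the world has none). Each returns a list of dicts, best first, with "score" (0 to 1); they miss things now and then, are a little off and sometimes report something else, mostly with a low value. They report only what shows in the picture. A call takes as long as a camera call. They do not tell look-alikes from the thing itself.
- robot.spot_in(picture, query): "at" ([x, y, z] in m, in world coordinates, good to about 4 mm: the middle of the surface that is visible of it).
- robot.outline_of(picture, query): "region" (384x512 bool, what is visible of it).
- robot.place_of(picture, query): "at" ([x, y, z] in m, in world coordinates, good to about 4 mm: a listed point, or the origin of a listed thing).
The state is a dict: "time": time; "q": joint angles; "joint_velocities": joint speeds; "joint_torque": joint torques, N m; "position": TCP position; "tool_rot": TCP orientation; "ft_force": force on the tool from outside, world axes, zero at the start; "moment": the same for the moment, N m; "grip_width": finger opening in m; "grip_force": force on a finger pad.
Only numpy, scipy, OpenCV 4.12 (cv2) and the standard library are available. Lean on these libraries where they do the work, as an engineer would, in place of code of your own. Each camera call takes 0.05 s, during which the arm holds its last target. There are 200 camera calls.

## Task

Slide the long stone fragment along the bed of the bench clamp until it is fully home against the back stop, straight and centred under the pad. Then wind the crank clockwise until the pad meets the stone, snug it up by feel, firm enough to hold the stone but not hard enough to crush it, and let go. Leave the other things on the bench where they are.

Things in the scene. Friction and masses are not known exactly. Their poses are not given: they have to be found in the camera images.
- clamp: Dark steel bench clamp with a grey head, fixed to the bench. Origin on the bench surface, exactly below the vertical screw axis; +x points from the open front of the throat to the back stop, z up. Its bed, on which the stone slides, is a plate 90 mm wide (y from -45 to 45), 10 mm thick, from x = -225 to 75 mm.
- stop_face (a point): Middle of the back stop's front face, 34 mm behind the screw axis (clamp x = 34 mm), 30 mm above the bench; axes as the clamp's. Above the stop rises the column with the head, a bar 58 mm wide at most that overhangs as far as x = -20 mm; its underside is 98 to 110 mm above the bench, set differently each time. The bed in front of it is open from above.
- stone_mid (a point): Loose pale stone block, 130 mm long (its x), 52 mm wide (y), 42 mm high, about 0.65 kg, flat on the bed in front of its place, x roughly along the clamp's. This point is its centre, 21 mm above the bed. Home, it is at clamp x = -31 mm, y = 0. It slides with 4 to 9 N if not pressed down. Grasp it across the width near its front end (49 mm from the centre towards -x), clear of head and crank.
- grip_mid (a point): Upright dark wooden grip of the crank, 18 mm thick, 50 mm high, spinning freely on its own axis, so it can be held firmly while carried round. This point is on its axis, 20 mm below its top, 30 mm above its foot; the crank bar is just below the foot. Its axis is 50 mm from the screw axis; at the start it is left of or behind the screw as seen from the clamp's front.
- crank_hub (a point): Hub of the crank on top of the screw, on the screw axis, 46 mm lower than grip_mid. Clockwise from above lowers the screw, hub and grip, 30 mm a turn (4.8 mm per radian); a third of a turn to one and a quarter turns is needed. Running free, the screw friction takes 7 to 8 N at the grip along the circle, turned slowly (a reading after a quick stop can be 2 to 3 N lower); the screw stays where it is left.
- pad: Pad under the screw: steel socket 34 mm across, origin at the centre of its underside. A rubber foot 26 mm across stands out of it by 4 to 12 mm, differently each time and not measured; it hangs 8 to 33 mm over the stone's top. It gives like a stiff spring, 12 to 15 N per mm. Snug is 20 to 60 N at the pad, best 40; over 90 N the stone is crushed. 10 N at the pad adds 1 N at the grip: stop at 3 to 4 N over running free.
- brush: Hand brush 160 mm long, lying beside the clamp; leave alone.
- scale_bar: Flat black and white scale bar 100 x 22 x 8 mm beside the clamp; leave alone.
- sherd: Flat potsherd about 60 mm, 8 mm thick, beside the clamp; leave alone.
- bowl: Terracotta bowl 110 mm across, 45 mm high; leave alone.
- cup: White ceramic cup 72 mm across, 85 mm high; leave alone.
- bottle: White plastic bottle 48 mm across, 120 mm high; leave alone.
- cobble: Rounded stone 72 mm across, 34 mm high; leave alone.
There are look-alikes about, which are no part of the job. Leave any green or pink look-alike of the part that bears stone_mid alone.

How it is judged:
On the way, in this order (a step that is already met when the one before it is completed fails the run):
1. the stone lies home against the back stop (within 4 mm), centred within 12 mm and straight within 0.1 rad, the pad not yet on it (x of stone_mid in the frame of clamp between -0.035 and -0.025 m and y of stone_mid in the frame of clamp between -0.012 and 0.012 m and z of stone_mid in the frame of clamp below 0.036 m and angle between the x axis of stone_mid and the x axis of clamp, either way round below 0.1 rad and contact force between pad and stone below 1 N), for 0.2 s.
2. the pad presses on the stone with 20 to 60 N (contact force between pad and stone between 20 and 60 N), for 0.2 s.
At the end, for the whole second after the job is handed in: The stone is at rest flat on the bed, home against the back stop within 4 mm, centred within 12 mm and straight within 0.1 rad, held by the pad with 20 to 60 N (all of step 2 and x of stone_mid in the frame of clamp between -0.035 and -0.025 m and y of stone_mid in the frame of clamp between -0.012 and 0.012 m and z of stone_mid in the frame of clamp below 0.036 m and angle between the x axis of stone_mid and the x axis of clamp, either way round below 0.1 rad and linear speed of stone below 0.01 m/s); the robot touches nothing.
It fails at once if the pad presses on the stone with more than 90 N (contact force between pad and stone above 90 N).
It fails at once if another thing on the bench is moved more than 30 mm (distance of any of brush, scale_bar, sherd, bowl, cup, bottle, cobble from where it was at the start of the episode above 0.03 m).
It also fails if it takes over 72 s, if anything falls off the work surface, if the arm or the gripper's body presses on something with over 40 N, if the wrist force passes 120 N, or if a joint passes its speed limit or range.

## Working session

There is one attempt and no reset: what is moved stays moved. The work goes in short steps, Python scripts to look and compute and a tool call to move; the robot and the scene stay as the last step left them, time stands still between calls to the robot, and variables do not carry over. Pictures are saved under pics/ and viewed, at most 10 in all, crops included, and the job is handed in when it is done.

Besides the shell and the picture viewer there is one more tool, called after ">>>" as name(argument=value, ...) on one line, values as JSON. servo_tool: Moves the arm, as the interface text tells. Its arguments: {"type":"object","properties":{"rows":{"type":"array","items":{"type":"number"}},"newtons":{"type":"number"}},"required":["rows"]}

```bash
mkdir -p pics; python3 - <<'E'
from rig import robot
import cv2,numpy as np
o=robot.get_obs();print({k:np.round(v,3).tolist() for k,v in o.items()})
ims=[]
for n in("scene","top"):
    p=robot.camera(n);ims.append(p["pixels"])
    print(n,p["intrinsics"].tolist() if hasattr(p["intrinsics"],'tolist') else p["intrinsics"],p["rvec"],p["tvec"])
    for q in("clamp","stop_face","stone_mid","grip_mid","crank_hub","pad"):
        for d in robot.place_of(p,q)[:3]: print(q,round(d["score"],2),np.round(d["at"],4))
    cv2.imwrite(f"pics/{n}0.png",cv2.cvtColor(p["pixels"],cv2.COLOR_RGB2BGR))
E
```

```text
{'time': 0.0, 'q': [1.023, 0.528, 1.434, -0.0, 1.181, -0.178], 'joint_velocities': [0.0, -0.001, -0.001, 0.001, -0.0, -0.001], 'joint_torque': [0.001, -44.005, -17.659, 0.063, 0.058, -0.0], 'position': [0.225, 0.582, 0.222], 'tool_rot': [0.183, 0.983, -0.001, -0.0], 'ft_force': [-1.2, 0.324, -0.268], 'moment': [0.011, -0.027, 0.022], 'grip_force': 0.0, 'grip_width': 0.087}
scene [[372.4064615664556, 0.0, 252.62694336819138], [0.0, 372.4064615664556, 190.6419714062488], [0.0, 0.0, 1.0]] [ 1.58369875  2.02862776 -0.82138839] [ 0.12368508 -0.283824    1.49054924]
clamp 0.57 [ 6.536e-01  4.310e-02 -5.000e-04]
stop_face 0.86 [0.6856 0.0318 0.0271]
stone_mid 0.88 [ 0.751  -0.2516  0.023 ]
stone_mid 0.7 [0.5442 0.0661 0.0311]
stone_mid 0.69 [0.3785 0.231  0.0189]
grip_mid 0.61 [0.6958 0.0622 0.2301]
crank_hub 0.76 [0.6494 0.039  0.181 ]
pad 0.58 [0.3383 0.3738 0.0016]
top [[379.04503111944814, 0.0, 257.5329171204335], [0.0, 379.04503111944814, 187.71057983058384], [0.0, 0.0, 1.0]] [ 2.16370174 -2.13235303  0.16938752] [0.01004722 0.58256511 1.2741422 ]
clamp 0.75 [ 0.468   0.443  -0.0014]
clamp 0.59 [ 0.6552  0.0438 -0.0028]
stop_face 0.59 [0.6878 0.0325 0.0331]
stone_mid 0.87 [0.5431 0.0662 0.032 ]
stone_mid 0.85 [0.3779 0.2311 0.022 ]
stone_mid 0.7 [ 0.7507 -0.253   0.0225]
grip_mid 0.37 [0.6971 0.064  0.2259]
grip_mid 0.3 [ 0.344   0.3667 -0.0009]
crank_hub 0.67 [0.6487 0.0429 0.1817]
pad 0.37 [0.5836 0.1951 0.0023]
```

View pics/scene0.png

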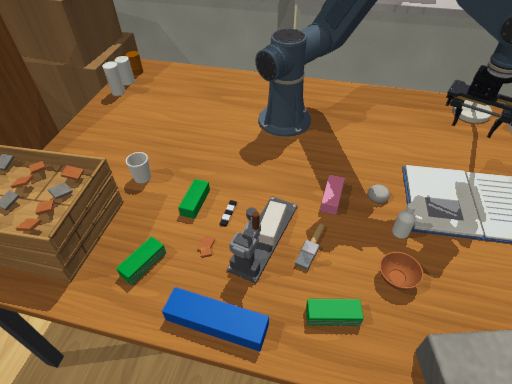

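View pics/top0.png

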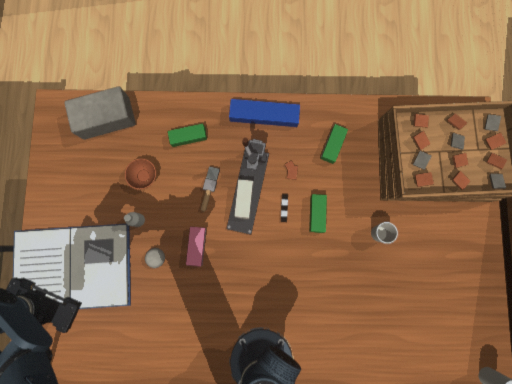

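The pale stone at top (243,199) / scene (273,224) is the one on the clamp's bed. The green blocks at top (187,134), (334,143) and (318,213) and the pink one at (196,247) are look-alikes. Next is an enlarged crop, and the axis from the outlines.

```bash
cat > h.py <<'E'
from rig import robot
import cv2,numpy as np
def back(p,uv,z):
    uv=np.asarray(uv,float).reshape(-1,2);R=cv2.Rodrigues(np.array(p["rvec"]))[0];t=np.array(p["tvec"]).ravel()
    d=(np.c_[uv,np.ones(len(uv))]@np.linalg.inv(p["intrinsics"]).T)@R; c=-R.T@t
    return c+d*((z-c[2])/d[:,2])[:,None]
def rect(p,mask,z):
    c=max(cv2.findContours(mask.astype(np.uint8),cv2.RETR_EXTERNAL,cv2.CHAIN_APPROX_NONE)[0],key=cv2.contourArea)
    P=back(p,c,z)[:,:2].astype(np.float32)*1000
    b=cv2.boxPoints(cv2.minAreaRect(P)); e=[b[1]-b[0],b[2]-b[1]];e=sorted(e,key=np.linalg.norm)
    l=e[1]*np.sign(e[1][0]); return b.mean(0),np.linalg.norm(e,axis=1),np.arctan2(l[1],l[0])
E
python3 - <<'E'
from h import *
for n in("top","scene"):
    p=robot.camera(n)
    for d in robot.outline_of(p,"stone_mid"):
        m=d["region"];col=p["pixels"][m].mean(0)
        if col.min()>120: print(n,"stone",d["score"],col,rect(p,m,.052))
    if n=="top":
        im=p["pixels"]; 
        c=cv2.resize(im[125:245,185:305],None,fx=5,fy=5,interpolation=cv2.INTER_CUBIC)
        cv2.imwrite("pics/crop.png",cv2.cvtColor(c,cv2.COLOR_RGB2BGR))
    for d in robot.outline_of(p,"clamp")[:2]:
        ys,xs=np.where(d["region"]);print(n,"clamp",d["score"],xs.min(),xs.max(),ys.min(),ys.max())
E
```

```text
top stone 0.87 [191.30730051 191.52122241 174.82003396] (array([543.09094,  67.14337], dtype=float32), array([ 52.983227, 133.19853 ], dtype=float32), np.float32(-0.08745695))
top clamp 0.61 227 269 137 233
scene stone 0.68 [192.06896552 186.45623342 175.47214854] (array([557.39905 ,  72.900505], dtype=float32), array([ 58.2728 , 153.01259], dtype=float32), np.float32(-0.05369302))
scene clamp 0.71 228 295 198 281
```

View pics/crop.png

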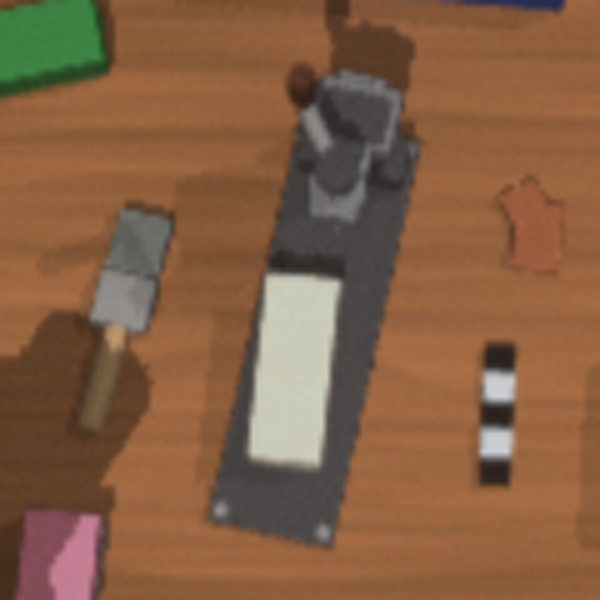

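The crop shows the pale stone on the dark bed, off-centre to the left and skewed. The bed's corners are at (208,520), (333,547), (420,145), and the grip is at (300,80).

```bash
python3 - <<'E'
from h import *
p=robot.camera("top")
uv=np.array([[208,520],[333,547],[420,145],[300,140]])/5+[185,125]-0.4
P=back(p,uv,.01)[:,:2]*1000;print(P.round(1))
e=P[2]-P[1];a=np.arctan2(e[1],e[0]);e2=P[0]-P[1];print("axis R",a,np.linalg.norm(e),"front",np.arctan2(e2[1],e2[0])-np.pi/2,np.linalg.norm(e2))
# refine edges: dark mask, line fit
hsv=cv2.cvtColor(p["pixels"],cv2.COLOR_RGB2HSV);m=((hsv[...,1]<70)&(hsv[...,2]<110))
R=[];L=[]
for v in range(175,230):
    xs=np.where(m[v,215:275])[0]+215
    R.append([xs.max()+.5,v]); L.append([xs.min()-.5,v])
for n,E in(("R",R),("L",L)):
    Q=back(p,np.array(E),.01)[:,:2].astype(np.float32)
    vx,vy,x0,y0=cv2.fitLine(Q,cv2.DIST_HUBER,0,.001,.001).ravel();print(n,np.arctan2(vy*np.sign(vx),abs(vx)),x0*1000,y0*1000)
E
```

```text
[[440.8 126.1]
 [423.2  38.2]
 [712.6 -20. ]
 [714.9  66.8]]
axis R -0.19831884138242115 295.20875577414466 front -0.19707626589872707 89.65572350066822
R -0.20474839 536.501 17.625208
L -0.18342891 514.762 110.31898
```

>>> servo_tool(rows=[-1,-0.029,-0.0253,0,0,-1,-0.029,-0.0253,0,0,-1,-0.029,-0.0253,0,0,-1,-0.029,-0.0253,0,0,-1,-0.029,-0.0253,0,0], newtons=20)

```text
time: 1.47
position: [0.3154, 0.4113, 0.2227]
tool_rot: [0.183, 0.983, 0.0, 0.0]
ft_force: [0.3, 0.5, 0.2]
grip_width: 0.0869
grip_force: 0.0
```

>>> servo_tool(rows=[-1,-0.029,-0.0253,0,0,-1,-0.029,-0.0253,0,0,-1,-0.029,-0.0253,0,0,-1,-0.029,-0.0253,0,0,-1,-0.029,-0.0253,0,0])

```text
time: 1.88
position: [0.4052, 0.2408, 0.2228]
tool_rot: [0.183, 0.983, 0.0, 0.0]
ft_force: [-0.1, 0.5, -0.1]
grip_width: 0.0871
grip_force: 0.0
```

>>> servo_tool(rows=[-1,-0.029,-0.0253,0,0,-1,-0.029,-0.0253,0,0,-1,-0.029,-0.0253,0,0,-1,-0.029,-0.0253,0,0,-1,-0.029,-0.0253,0,0])

```text
time: 2.3
position: [0.4949, 0.0703, 0.2228]
tool_rot: [0.184, 0.983, 0.0, 0.0]
ft_force: [1.2, 0.9, 1.1]
grip_width: 0.0874
grip_force: 0.0
```

>>> servo_tool(rows=[-1,0,0,0.025,-5.4,-1,0,0,0.03,-5.4,-1,0,0,0.025,-5.3,-1,0,0,0,0,-1,0,0,0,0])

```text
time: 2.72
position: [0.4934, 0.0721, 0.1419]
tool_rot: [0.045, 0.999, 0.0, -0.002]
ft_force: [0.2, 0.3, 0.1]
grip_width: 0.0869
grip_force: 0.0
```

```bash
cat >> h.py <<'E'
from scipy.spatial.transform import Rotation as Ro
def st():
    o=robot.get_obs();R=Ro.from_quat(o["tool_rot"]).as_matrix()
    print("t",round(o["time"],2),"p",np.round(np.array(o["position"])*1000,1),"xyaw",round(float(np.arctan2(R[1,0],R[0,0])),4),"tilt",np.round(R[:,2],3),"F",np.round(o["ft_force"],1),"w",round(o["grip_width"]*1000,1),"gf",round(o["grip_force"],1),"q6",round(o["q"][5],2));return o,R
E
python3 - <<'E'
from h import *
o,R=st()
p=robot.camera("wrist")
for q in("stone_mid","clamp","stop_face"):
    for d in robot.place_of(p,q)[:2]: print(q,round(d["score"],2),np.round(d["at"],4))
cv2.imwrite("pics/w1.png",cv2.cvtColor(p["pixels"],cv2.COLOR_RGB2BGR))
print(np.round(p["mount"],3).tolist(),p["intrinsics"][0][0])
p=robot.camera("top")
for d in robot.outline_of(p,"stone_mid"):
    if p["pixels"][d["region"]].mean(0).min()>120: print("stone",rect(p,d["region"],.052))
E
```

```text
t 2.72 p [493.4  72.1 141.9] xyaw 3.0511 tilt [-0.003  0.    -1.   ] F [0.2 0.3 0.1] w 86.9 gf 0.0 q6 -1.56
stone_mid 0.82 [0.3805 0.2285 0.024 ]
stone_mid 0.71 [ 0.5018 -0.19    0.0205]
clamp 0.63 [0.6515 0.038  0.0014]
stop_face 0.81 [0.6842 0.0344 0.0313]
[[-0.0, -0.955, -0.297, 0.082], [1.0, -0.0, -0.0, -0.0], [0.0, -0.297, 0.955, -0.162], [0.0, 0.0, 0.0, 1.0]] 297.3186396354542
stone (array([603.7958,  67.5033], dtype=float32), array([ 7.017564, 31.16311 ], dtype=float32), np.float32(-1.5553191))
```

View pics/w1.png

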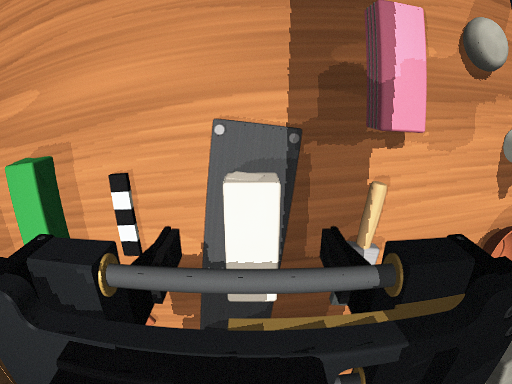

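The wrist view shows the pale stone straight between the open fingers, its front end at about (224..281, 180) and the bed edges on both sides. I'll descend and grasp.

>>> servo_tool(rows=[-1,0,0,0.035,0,-1,0,0,0.035,0,-1,0,0,0.033,0,-1,0,0,0.02,0,-1,0,0,0,0])

```text
time: 3.43
position: [0.4922, 0.0724, 0.0168]
tool_rot: [0.044, 0.999, 0.0, -0.003]
ft_force: [-1.0, -0.3, -0.3]
grip_width: 0.0869
grip_force: 0.0
```

>>> servo_tool(rows=[-0.1,0,0,0,0,0.2,0,0,0,0,0.5,0,0,0,0,0.5,0,0,0,0,0.5,0,0,0,0], newtons=20)

```text
time: 3.85
position: [0.4952, 0.0721, 0.0209]
tool_rot: [0.044, 0.999, -0.0, 0.001]
ft_force: [-0.2, -0.9, 0.2]
grip_width: 0.061
grip_force: 0.0
```

```bash
python3 - <<'E'
from h import *
o,R=st()
p=robot.camera("scene")
c=cv2.resize(p["pixels"][170:300,190:340],None,fx=5,fy=4.6)
c=cv2.resize(p["pixels"][175:295,200:340],None,fx=5,fy=5,interpolation=cv2.INTER_CUBIC)
cv2.imwrite("pics/s2.png",cv2.cvtColor(c,cv2.COLOR_RGB2BGR))
E
```

```text
t 3.85 p [495.2  72.1  20.9] xyaw 3.0538 tilt [ 0.003 -0.    -1.   ] F [-0.2 -0.9  0.2] w 61.0 gf 0.0 q6 -1.56
```

View pics/s2.png

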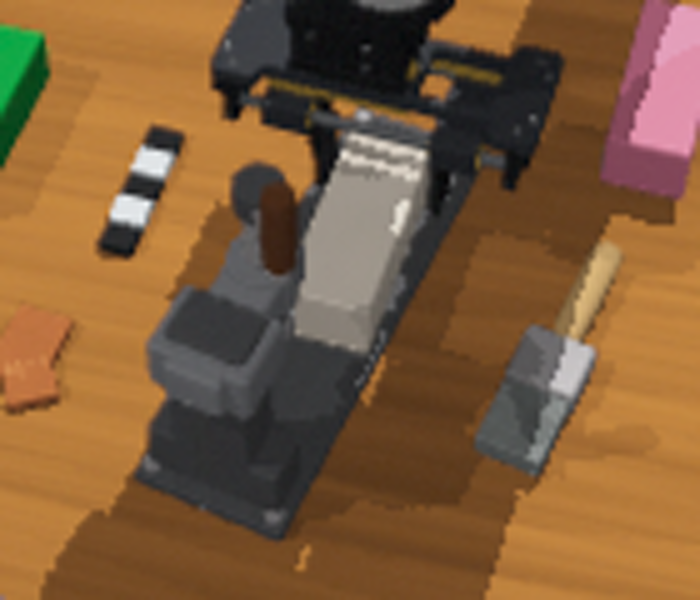

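>>> servo_tool(rows=[0.6,0,0,0,0,0.6,0,0,0,0,0.6,0,0,0,0,0.6,0,0,0,0,0.6,0,0,0,0], newtons=30)

```text
time: 4.32
position: [0.4947, 0.0723, 0.0204]
tool_rot: [0.044, 0.999, 0.0, 0.001]
ft_force: [-0.6, 1.6, 6.5]
grip_width: 0.0516
grip_force: 30.0
```

>>> servo_tool(rows=[0.6,0,0,0,1.6,0.6,0,0,0,1.6,0.6,0,0,0,1.6,0.6,0,0,0,1.6,0.6,0,0,0,0])

```text
time: 4.73
position: [0.4951, 0.0727, 0.0204]
tool_rot: [0.1, 0.995, 0.0, 0.001]
ft_force: [0.3, 2.2, 5.2]
grip_width: 0.0516
grip_force: 30.0
```

```bash
python3 - <<'E'
from h import *
st()
E
```

```text
t 4.73 p [495.1  72.7  20.4] xyaw 2.9411 tilt [ 0.002  0.    -1.   ] F [0.3 2.2 5.2] w 51.6 gf 30.0 q6 -1.45
```

>>> servo_tool(rows=[0.6,-0.012,0,0,0,0.6,-0.014,0,0,0,0.6,-0.014,0,0,0,0.6,-0.014,0,0,0,0.6,-0.01,0,0,0])

```text
time: 5.15
position: [0.55, 0.0607, 0.02]
tool_rot: [0.099, 0.995, 0.0, -0.008]
ft_force: [-11.3, 2.3, 14.9]
grip_width: 0.0519
grip_force: 30.0
```

>>> servo_tool(rows=[0.6,-0.002,0,0,0,0.6,-0.002,0,0,0,0.6,-0.002,0,0,0,0.6,-0.002,0,0,0,0.6,0,0,0,0])

```text
time: 5.57
position: [0.5567, 0.0593, 0.02]
tool_rot: [0.099, 0.995, 0.0, -0.008]
ft_force: [-10.8, 1.9, 15.2]
grip_width: 0.0518
grip_force: 30.0
```

```bash
python3 - <<'E'
from h import *
st()
for n in("top","scene"):
    p=robot.camera(n)
    for q in("stone_mid","stop_face","crank_hub","grip_mid","clamp"):
        for d in robot.place_of(p,q)[:3]: 
            if abs(d["at"][1]-.05)<.1 and d["at"][0]>.5:print(q,round(d["score"],2),np.round(d["at"],4))
E
```

```text
t 5.57 p [556.7  59.3  20. ] xyaw 2.9423 tilt [-0.016  0.002 -1.   ] F [-10.8   1.9  15.2] w 51.8 gf 30.0 q6 -1.47
stop_face 0.71 [0.6879 0.033  0.0293]
grip_mid 0.58 [0.6948 0.0619 0.2261]
clamp 0.68 [ 0.6537  0.0425 -0.002 ]
stone_mid 0.87 [0.6061 0.048  0.0334]
stop_face 0.92 [0.6853 0.0312 0.0281]
crank_hub 0.81 [0.645  0.0386 0.1801]
grip_mid 0.5 [0.6975 0.0614 0.2253]
clamp 0.63 [6.528e-01 3.910e-02 3.000e-04]
```

>>> servo_tool(rows=[0.6,-0.002,0,-0.0005,0,0.6,-0.003,0,-0.0005,0,0.6,-0.003,0,0,0,0.6,-0.003,0,0,0,0.6,-0.001,0,0,0])

```text
time: 6.58
position: [0.5726, 0.0561, 0.02]
tool_rot: [0.1, 0.995, 0.0, -0.005]
ft_force: [-8.7, 1.9, 6.2]
grip_width: 0.0522
grip_force: 30.0
```

>>> servo_tool(rows=[0.6,-0.001,0,0,0,0.6,-0.001,0,0,0,0.6,-0.001,0,0,0,0.6,-0.001,0,0,0,0.6,0,0,0,0])

```text
time: 7.0
position: [0.5726, 0.0561, 0.02]
tool_rot: [0.1, 0.995, 0.0, -0.009]
ft_force: [-13.6, 3.0, 9.8]
grip_width: 0.0519
grip_force: 30.0
```

>>> servo_tool(rows=[0.6,-0.001,0,0,0,0.6,-0.001,0,0,0,0.6,-0.001,0,0,0,0.6,-0.001,0,0,0,0.6,0,0,0,0])

```text
time: 7.42
position: [0.5726, 0.0561, 0.02]
tool_rot: [0.099, 0.995, 0.0, -0.013]
ft_force: [-19.2, 3.8, 16.3]
grip_width: 0.0517
grip_force: 30.0
```

>>> servo_tool(rows=[0.6,-0.002,0,0,0,0.6,-0.001,0,0,0,0.6,-0.001,0,0,0,0.6,0,0,0,0,0.6,0,0,0,0])

```text
time: 7.83
position: [0.5728, 0.0561, 0.0198]
tool_rot: [0.099, 0.995, 0.001, -0.016]
ft_force: [-23.1, 4.7, 19.4]
grip_width: 0.0516
grip_force: 30.0
```

```bash
python3 - <<'E'
from h import *
st()
for n in("top","scene"):
    p=robot.camera(n)
    for q in("stone_mid","stop_face","crank_hub","grip_mid","pad"):
        for d in robot.place_of(p,q)[:3]: 
            if abs(d["at"][1]-.05)<.1 and d["at"][0]>.5:print(q,round(d["score"],2),np.round(d["at"],4))
p=robot.camera("scene")
c=cv2.resize(p["pixels"][175:295,200:340],None,fx=5,fy=5,interpolation=cv2.INTER_CUBIC)
cv2.imwrite("pics/s3.png",cv2.cvtColor(c,cv2.COLOR_RGB2BGR))
E
```

```text
t 7.83 p [572.8  56.1  19.8] xyaw 2.9424 tilt [-0.033  0.004 -0.999] F [-23.1   4.7  19.4] w 51.6 gf 30.0 q6 -1.47
stop_face 0.6 [0.6876 0.0314 0.0303]
crank_hub 0.4 [0.6459 0.0429 0.1803]
grip_mid 0.6 [0.6987 0.064  0.2264]
pad 0.35 [0.6857 0.0325 0.0284]
stop_face 0.56 [0.6842 0.0373 0.0298]
crank_hub 0.5 [0.6476 0.039  0.1807]
grip_mid 0.63 [0.647  0.0362 0.1831]
grip_mid 0.6 [0.6962 0.0612 0.2257]
```

View pics/s3.png

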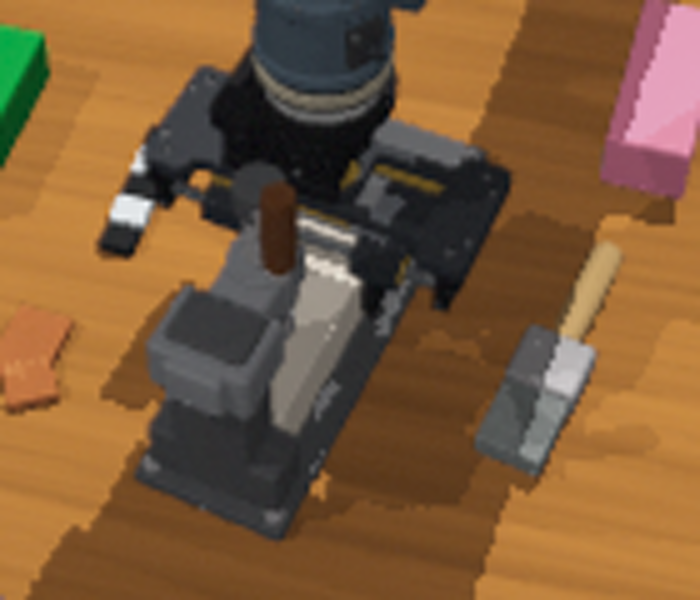

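The stone's rear is under the head and against the stop; the force builds without travel. I'll ease off and release.

>>> servo_tool(rows=[0.6,0.003,0,0,0,0.6,0.003,0,-0.0005,0,0.6,0.003,0,-0.0005,0,0.6,0.001,0,0,0,0.6,0,0,0,0])

```text
time: 8.9
position: [0.5732, 0.0561, 0.0199]
tool_rot: [0.1, 0.995, 0.0, -0.006]
ft_force: [-6.7, 2.7, -0.5]
grip_width: 0.0519
grip_force: 30.0
```

>>> servo_tool(rows=[0.1,0,0,0,0,-0.3,0,0,0,0,-0.7,0,0,0,0,-0.7,0,0,0,0,-0.7,0,0,0,0])

```text
time: 9.32
position: [0.5802, 0.0548, 0.022]
tool_rot: [0.1, 0.995, -0.0, 0.002]
ft_force: [0.2, -0.1, -0.3]
grip_width: 0.0688
grip_force: 0.0
```

>>> servo_tool(rows=[-0.7,0,0,0,0,-0.7,0,0,0,0,-0.7,0,0,0,0,-0.7,0,0,0,0,-0.7,0,0,0,0])

```text
time: 9.73
position: [0.5786, 0.0551, 0.0216]
tool_rot: [0.1, 0.995, -0.0, 0.0]
ft_force: [-0.2, 0.3, -0.8]
grip_width: 0.0737
grip_force: 0.0
```

>>> servo_tool(rows=[-0.7,0.015,0,-0.01,0,-0.7,0.015,0,-0.03,0,-0.7,0,0,-0.04,0,-0.7,0,0,-0.04,0,-0.7,0,0,-0.04,0])

```text
time: 10.15
position: [0.5482, 0.0612, 0.1829]
tool_rot: [0.1, 0.995, -0.0, -0.001]
ft_force: [1.1, -0.2, 0.1]
grip_width: 0.074
grip_force: 0.0
```

>>> servo_tool(rows=[-0.7,0,0,-0.04,0,-0.7,0,0,-0.04,0,-0.7,0,0,-0.03,0,-0.7,-0.02,0,0,0,-0.7,0,0,0,0])

```text
time: 10.57
position: [0.5727, 0.0563, 0.2949]
tool_rot: [0.1, 0.995, -0.0, 0.005]
ft_force: [0.9, 0.1, 0.6]
grip_width: 0.0738
grip_force: 0.0
```

```bash
cat >> h.py <<'E'
def seen(n,qs):
    o=robot.get_obs();p=robot.camera(n)
    for q in qs:
        for d in robot.place_of(p,q)[:3]:
            if abs(d["at"][1]-.05)<.1 and d["at"][0]>.5:print(n,q,round(d["score"],2),np.round(d["at"],4))
    return o,p
E
python3 - <<'E'
from h import *
st()
Q=("stone_mid","stop_face","crank_hub","grip_mid","clamp")
for n in("top","scene","wrist"):
    o,p=seen(n,Q)
cv2.imwrite("pics/w4.png",cv2.cvtColor(p["pixels"],cv2.COLOR_RGB2BGR))
E
```

```text
t 10.57 p [572.7  56.3 294.9] xyaw 2.9418 tilt [ 0.01  -0.001 -1.   ] F [0.9 0.1 0.6] w 73.8 gf 0.0 q6 -1.47
scene stone_mid 0.64 [0.6243 0.0448 0.0332]
scene stop_face 0.57 [0.6846 0.0339 0.0284]
scene crank_hub 0.79 [0.6467 0.0387 0.18  ]
scene grip_mid 0.42 [0.6977 0.0596 0.2268]
scene clamp 0.89 [0.6546 0.0407 0.001 ]
wrist crank_hub 0.66 [0.6566 0.04   0.1792]
wrist grip_mid 0.54 [0.694  0.0628 0.2279]
wrist clamp 0.78 [0.6506 0.0403 0.0008]
```

View pics/w4.png

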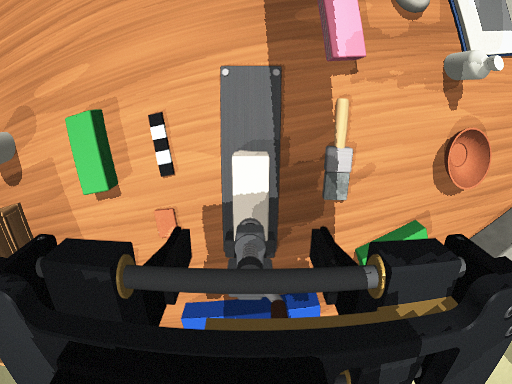

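Stone is straight and centred on the bed (cols 232..270 versus bed 221..282). Now to the grip.

>>> servo_tool(rows=[-0.7,-0.0302,0.0076,0,0,-0.7,-0.0302,0.0076,0,0,-0.7,-0.0302,0.0076,0,0,-0.7,-0.0302,0.0076,0,0,-0.7,0,0,0,0])

```text
time: 11.88
position: [0.6984, 0.0626, 0.2903]
tool_rot: [0.1, 0.995, 0.0, 0.002]
ft_force: [1.2, 0.4, 0.0]
grip_width: 0.0738
grip_force: 0.0
```

```bash
python3 - <<'E'
from h import *
o,R=st()
for n in("scene","wrist"): seen(n,("grip_mid","crank_hub"))
E
```

```text
t 11.88 p [698.4  62.6 290.3] xyaw 2.9418 tilt [ 0.005 -0.    -1.   ] F [1.2 0.4 0. ] w 73.8 gf 0.0 q6 -1.44
scene grip_mid 0.57 [0.6962 0.0608 0.2278]
scene crank_hub 0.61 [0.6496 0.0399 0.1822]
wrist grip_mid 0.6 [0.6939 0.0637 0.2249]
wrist crank_hub 0.64 [0.6545 0.04   0.1798]
```

>>> servo_tool(rows=[-0.7,0.002,0,0.02,0,-0.7,0,0,0.025,0,-0.7,0,0,0.025,0,-0.7,0,0,0.012,0,-0.7,0,0,0,0])

```text
time: 12.6
position: [0.6883, 0.0635, 0.2064]
tool_rot: [0.1, 0.995, -0.0, -0.004]
ft_force: [-0.3, -0.5, -0.2]
grip_width: 0.074
grip_force: 0.0
```

>>> servo_tool(rows=[0.5,0,0,0,0,1,0,0,0,0,1,0,0,0,0,1,0,0,0,0,1,0,0,0,0], newtons=20)

```text
time: 13.02
position: [0.6918, 0.0633, 0.2109]
tool_rot: [0.1, 0.995, 0.0, 0.001]
ft_force: [0.5, -0.2, -0.8]
grip_width: 0.0482
grip_force: 0.0
```

>>> servo_tool(rows=[1,0,0,0,0,1,0,0,0,0,1,0,0,0,0,1,0,0,0,0,1,0,0,0,0])

```text
time: 13.43
position: [0.691, 0.0626, 0.2095]
tool_rot: [0.099, 0.995, -0.001, -0.0]
ft_force: [-0.5, -1.0, 0.8]
grip_width: 0.0163
grip_force: 20.0
```

>>> servo_tool(rows=[1,0,0,0,0,1,0,0,0,0,1,0,0,0,0,1,0,0,0,0,1,0,0,0,0])

```text
time: 13.85
position: [0.691, 0.0627, 0.2095]
tool_rot: [0.1, 0.995, -0.001, -0.0]
ft_force: [-1.8, -3.7, -0.0]
grip_width: 0.0157
grip_force: 20.0
```

```bash
python3 - <<'E'
from h import *
o,R=st()
E
```

```text
t 13.85 p [691.   62.7 209.5] xyaw 2.9419 tilt [-0.    -0.001 -1.   ] F [-1.8 -3.7 -0. ] w 15.7 gf 20.0 q6 -1.44
```

>>> servo_tool(rows=[0.4,0,0,0,0,0.2,0,0,0,0,0.2,0,0,0,0,0.2,-0.005,0,0,0,0.2,0,0,0,0])

```text
time: 14.27
position: [0.6972, 0.0627, 0.2096]
tool_rot: [0.099, 0.995, 0.0, 0.001]
ft_force: [0.4, 0.3, 0.6]
grip_width: 0.0335
grip_force: 0.0
```

```bash
python3 - <<'E'
from h import *
o,R=st()
o,p=seen("scene",("grip_mid","crank_hub"))
c=cv2.resize(p["pixels"][175:275,200:320],None,fx=5,fy=5,interpolation=cv2.INTER_CUBIC)
cv2.imwrite("pics/s5.png",cv2.cvtColor(c,cv2.COLOR_RGB2BGR))
E
```

```text
t 14.27 p [697.2  62.7 209.6] xyaw 2.9423 tilt [ 0.002  0.    -1.   ] F [0.4 0.3 0.6] w 33.5 gf 0.0 q6 -1.44
scene grip_mid 0.48 [0.6985 0.0608 0.2265]
scene crank_hub 0.47 [0.6487 0.0397 0.1809]
scene crank_hub 0.46 [0.6819 0.0321 0.0292]
```

View pics/s5.png

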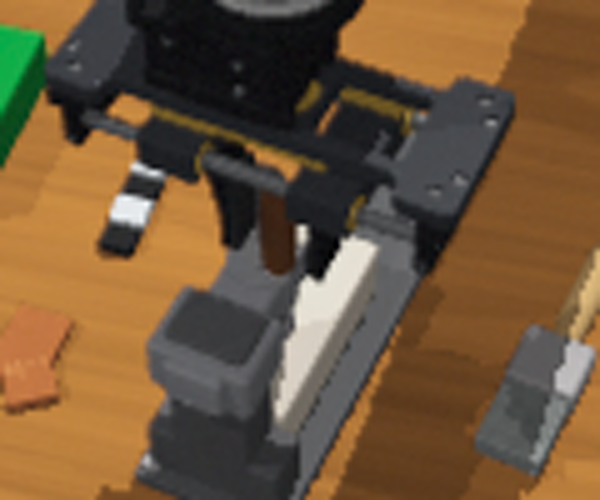

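The grip at (277,230) stands between the fingers. Closing.

>>> servo_tool(rows=[1,0,0,0,0,1,0,0,0,0,1,0,0,0,0,1,0,0,0,0,1,0,0,0,0], newtons=25)

```text
time: 14.83
position: [0.6959, 0.0617, 0.2096]
tool_rot: [0.1, 0.995, -0.001, -0.0]
ft_force: [-1.2, -2.4, 1.4]
grip_width: 0.0166
grip_force: 25.0
```

>>> servo_tool(rows=[1,0,0,0,0,1,0,0,0,0,1,0,0,0,0])

```text
time: 15.08
position: [0.6959, 0.0617, 0.2096]
tool_rot: [0.1, 0.995, -0.001, -0.0]
ft_force: [-0.9, -2.3, 0.7]
grip_width: 0.0163
grip_force: 25.0
```

```bash
python3 - <<'E'
from h import *
o,R=st()
C=np.array([652.7,39.3]);d=np.array(o["position"][:2])*1000-C;a=.2
phi=np.arctan2(d[1],d[0])+a;print(np.hypot(*d),np.degrees(phi))
f=lambda t:np.array([-50*np.cos(t),50*np.sin(t)])
for k in range(0,48):
    t=np.radians(38.5-10*k);print(f"{38.5-10*k:.0f}",*np.round((f(t-np.radians(10))-f(t))/1000,4),end=" | ")
E
```

```text
t 15.08 p [695.9  61.7 209.6] xyaw 2.942 tilt [-0.    -0.001 -1.   ] F [-0.9 -2.3  0.7] w 16.3 gf 25.0 q6 -1.44
48.66702786239274 38.91990259416066
38 -0.0048 -0.0073 | 28 -0.0035 -0.008 | 18 -0.002 -0.0085 | 8 -0.0005 -0.0087 | -2 0.001 -0.0087 | -12 0.0025 -0.0084 | -22 0.0039 -0.0078 | -32 0.0052 -0.007 | -42 0.0063 -0.006 | -52 0.0073 -0.0048 | -62 0.008 -0.0035 | -72 0.0085 -0.002 | -82 0.0087 -0.0005 | -92 0.0087 0.001 | -102 0.0084 0.0025 | -112 0.0078 0.0039 | -122 0.007 0.0052 | -132 0.006 0.0063 | -142 0.0048 0.0073 | -152 0.0035 0.008 | -162 0.002 0.0085 | -172 0.0005 0.0087 | -182 -0.001 0.0087 | -192 -0.0025 0.0084 | -202 -0.0039 0.0078 | -212 -0.0052 0.007 | -222 -0.0063 0.006 | -232 -0.0073 0.0048 | -242 -0.008 0.0035 | -252 -0.0085 0.002 | -262 -0.0087 0.0005 | -272 -0.0087 -0.001 | -282 -0.0084 -0.0025 | -292 -0.0078 -0.0039 | -302 -0.007 -0.0052 | -312 -0.006 -0.0063 | -322 -0.0048 -0.0073 | -332 -0.0035 -0.008 | -342 -0.002 -0.0085 | -352 -0.0005 -0.0087 | -362 0.001 -0.0087 | -372 0.0025 -0.0084 | -382 0.0039 -0.0078 | -392 0.0052 -0.007 | -402 0.0063 -0.006 | -412 0.0073 -0.0048 | -422 0.008 -0.0035 | -432 0.0085 -0.002 |
```

>>> servo_tool(rows=[1,-0.0048,-0.0073,0.0008,0,1,-0.0035,-0.008,0.0008,0,1,-0.002,-0.0085,0.0009,0,1,-0.0005,-0.0087,0.0008,0,1,0.001,-0.0087,0.0009,0])

```text
time: 15.5
position: [0.6984, 0.0239, 0.2058]
tool_rot: [0.099, 0.995, 0.004, 0.001]
ft_force: [1.5, 7.5, 1.9]
grip_width: 0.0163
grip_force: 25.0
```

```bash
cat >> h.py <<'E'
def crank():
    o,R=st();C=np.array([652.7,39.3]);d=np.array(o["position"][:2])*1000-C;u=d/np.hypot(*d);t=np.array([u[1],-u[0]])
    F=np.array(o["ft_force"]);print("r",np.hypot(*d),"phi",np.degrees(np.arctan2(d[1],d[0])+.2),"Ft",-F[:2]@t,"Fr",F[:2]@u)
E
python3 -c "
from h import *
crank()"
```

```text
t 15.5 p [698.4  23.9 205.8] xyaw 2.9426 tilt [ 0.003  0.008 -1.   ] F [1.5 7.5 1.9] w 16.3 gf 25.0 q6 -1.5
r 48.2471311588664 phi -7.134689547205883 Ft 7.627585491686048 Fr -1.0047235657953433
```

>>> servo_tool(rows=[1,0.0025,-0.0084,0.0008,0,1,0.0039,-0.0078,0.0008,0,1,0.0052,-0.007,0.0009,0,1,0.0063,-0.006,0.0008,0])

```text
time: 15.83
position: [0.6776, -0.0026, 0.2026]
tool_rot: [0.1, 0.995, 0.003, 0.004]
ft_force: [6.4, 4.6, -2.3]
grip_width: 0.0161
grip_force: 25.0
```

```bash
python3 -c "
from h import *
crank()
f=lambda t:np.array([-50*np.cos(t),50*np.sin(t)])
for k in range(0,80):
    D=-51.5-5*k;t=np.radians(D);print(f'{D:.0f}',*np.round((f(t-np.radians(5))-f(t))*10).astype(int),end=' | ')
"
```

```text
t 15.83 p [677.6  -2.6 202.6] xyaw 2.9418 tilt [ 0.009  0.005 -1.   ] F [ 6.4  4.6 -2.3] w 16.1 gf 25.0 q6 -1.54
r 48.75587737794404 phi -47.843024570710845 Ft 7.815739786862373 Fr -0.6540975953149685
-52 35 -26 | -56 37 -22 | -62 39 -19 | -66 41 -16 | -72 42 -12 | -76 43 -8 | -82 43 -5 | -86 44 -1 | -92 44 3 | -96 43 7 | -102 42 11 | -106 41 14 | -112 40 18 | -116 38 21 | -122 36 24 | -126 34 27 | -132 31 30 | -136 29 33 | -142 26 35 | -146 22 37 | -152 19 39 | -156 16 41 | -162 12 42 | -166 8 43 | -172 5 43 | -176 1 44 | -182 -3 44 | -186 -7 43 | -192 -11 42 | -196 -14 41 | -202 -18 40 | -206 -21 38 | -212 -24 36 | -216 -27 34 | -222 -30 31 | -226 -33 29 | -232 -35 26 | -236 -37 22 | -242 -39 19 | -246 -41 16 | -252 -42 12 | -256 -43 8 | -262 -43 5 | -266 -44 1 | -272 -44 -3 | -276 -43 -7 | -282 -42 -11 | -286 -41 -14 | -292 -40 -18 | -296 -38 -21 | -302 -36 -24 | -306 -34 -27 | -312 -31 -30 | -316 -29 -33 | -322 -26 -35 | -326 -22 -37 | -332 -19 -39 | -336 -16 -41 | -342 -12 -42 | -346 -8 -43 | -352 -5 -43 | -356 -1 -44 | -362 3 -44 | -366 7 -43 | -372 11 -42 | -376 14 -41 | -382 18 -40 | -386 21 -38 | -392 24 -36 | -396 27 -34 | -402 30 -31 | -406 33 -29 | -412 35 -26 | -416 37 -22 | -422 39 -19 | -426 41 -16 | -432 42 -12 | -436 43 -8 | -442 43 -5 | -446 44 -1 |
```

>>> servo_tool(rows=[1,0.0035,-0.0026,0.0004,0,1,0.0037,-0.0022,0.0004,0,1,0.0039,-0.0019,0.0004,0,1,0.0041,-0.0016,0.0004,0,1,0.0042,-0.0012,0.0005,0])

```text
time: 16.25
position: [0.6578, -0.0098, 0.2006]
tool_rot: [0.1, 0.995, 0.001, 0.005]
ft_force: [6.9, 0.4, -3.1]
grip_width: 0.0162
grip_force: 25.0
```

>>> servo_tool(rows=[1,0.0043,-0.0008,0.0004,0,1,0.0043,-0.0005,0.0004,0,1,0.0044,-0.0001,0.0004,0,1,0.0044,0.0003,0.0004,0,1,0.0043,0.0007,0.0004,0])

```text
time: 16.67
position: [0.6365, -0.008, 0.1986]
tool_rot: [0.1, 0.995, -0.001, 0.006]
ft_force: [6.9, -3.4, -3.6]
grip_width: 0.0166
grip_force: 25.0
```

>>> servo_tool(rows=[1,0.0042,0.0011,0.0004,0,1,0.0041,0.0014,0.0004,0,1,0.004,0.0018,0.0004,0,1,0.0038,0.0021,0.0004,0,1,0.0036,0.0024,0.0004,0])

```text
time: 17.08
position: [0.6174, 0.0029, 0.1964]
tool_rot: [0.1, 0.995, -0.002, 0.004]
ft_force: [2.9, -8.0, -1.7]
grip_width: 0.0163
grip_force: 25.0
```

```bash
python3 -c "
from h import *
crank()"
```

```text
t 17.08 p [617.4   2.9 196.4] xyaw 2.9421 tilt [ 0.007 -0.005 -1.   ] F [ 2.9 -8.  -1.7] w 16.3 gf 25.0 q6 -1.54
r 50.749980883956724 phi -122.63359518865096 Ft 7.68421920922793 Fr 3.7060767035838427
```

>>> servo_tool(rows=[1,0.0037,0.0024,0.0004,0,1,0.0034,0.0027,0.0004,0,1,0.0032,0.003,0.0004,0,1,0.0028,0.0032,0.0004,0,1,0.0024,0.0034,0.0004,0])

```text
time: 17.5
position: [0.6046, 0.0208, 0.1943]
tool_rot: [0.1, 0.995, -0.002, 0.003]
ft_force: [3.1, -6.2, -2.0]
grip_width: 0.016
grip_force: 25.0
```

```bash
sed -i 's/652.7,39.3\]/652.0,38.8]/' h.py; python3 -c "
from h import *
crank()"
```

```text
t 17.5 p [604.6  20.8 194.3] xyaw 2.9421 tilt [ 0.006 -0.004 -1.   ] F [ 3.1 -6.2 -2. ] w 16.0 gf 25.0 q6 -1.52
r 50.64869970428731 phi -147.76667180735723 Ft 6.89046604381524 Fr -0.667246282333646
```

>>> servo_tool(rows=[1,0.0019,0.0039,0.0004,0,1,0.0016,0.0041,0.0004,0,1,0.0012,0.0042,0.0004,0,1,0.0008,0.0043,0.0004,0,1,0.0005,0.0043,0.0004,0])

```text
time: 17.92
position: [0.601, 0.0426, 0.1921]
tool_rot: [0.099, 0.995, -0.002, 0.001]
ft_force: [-1.8, -7.0, 0.4]
grip_width: 0.016
grip_force: 25.0
```

```bash
python3 -c "
from h import *
crank()"
```

```text
t 17.92 p [601.   42.6 192.1] xyaw 2.9424 tilt [ 0.001 -0.004 -1.   ] F [-1.8 -7.   0.4] w 16.0 gf 25.0 q6 -1.48
r 51.12911717584882 phi 187.1733925344925 Ft 7.1619266758129285 Fr 1.251216900804699
```

>>> servo_tool(rows=[1,0.0002,0.0044,0.0004,0,1,-0.0002,0.0044,0.0004,0,1,-0.0006,0.0043,0.0004,0,1,-0.0011,0.0042,0.0004,0,1,-0.0014,0.0041,0.0004,0])

```text
time: 18.33
position: [0.6069, 0.0635, 0.19]
tool_rot: [0.099, 0.995, -0.002, -0.001]
ft_force: [-2.8, -6.6, 1.9]
grip_width: 0.0164
grip_force: 25.0
```

```bash
python3 -c "
from h import *
crank()"
```

```text
t 18.33 p [606.9  63.5 190. ] xyaw 2.9425 tilt [-0.002 -0.003 -1.   ] F [-2.8 -6.6  1.9] w 16.4 gf 25.0 q6 -1.45
r 51.43817924129728 phi 162.8017129585003 Ft 7.137501143545646 Fr -0.7048321623669274
```

Turned ~236°, still free (7.1 N). Continuing.

>>> servo_tool(rows=[1,-0.0018,0.004,0.0004,0,1,-0.0021,0.0038,0.0004,0,1,-0.0024,0.0036,0.0004,0,1,-0.0027,0.0034,0.0004,0,1,-0.003,0.0031,0.0004,0])

```text
time: 18.75
position: [0.6207, 0.0796, 0.1879]
tool_rot: [0.099, 0.995, -0.001, -0.003]
ft_force: [-6.6, -3.7, 3.7]
grip_width: 0.0165
grip_force: 25.0
```

```bash
python3 -c "
from h import *
crank()"
```

```text
t 18.75 p [620.7  79.6 187.9] xyaw 2.9424 tilt [-0.006 -0.002 -1.   ] F [-6.6 -3.7  3.7] w 16.5 gf 25.0 q6 -1.42
r 51.41162161092943 phi 138.92707598005362 Ft 7.502707585302751 Fr 1.1391021222400182
```

>>> servo_tool(rows=[1,-0.0033,0.0029,0.0004,0,1,-0.0035,0.0026,0.0004,0,1,-0.0037,0.0022,0.0004,0,1,-0.0039,0.0019,0.0004,0,1,-0.0041,0.0016,0.0004,0])

```text
time: 19.17
position: [0.64, 0.0885, 0.1859]
tool_rot: [0.099, 0.995, 0.0, -0.004]
ft_force: [-7.5, -0.1, 6.1]
grip_width: 0.0165
grip_force: 25.0
```

```bash
python3 -c "
from h import *
crank()"
```

```text
t 19.17 p [640.   88.5 185.9] xyaw 2.9423 tilt [-0.008  0.001 -1.   ] F [-7.5 -0.1  6.1] w 16.5 gf 25.0 q6 -1.41
r 51.089813960605596 phi 115.07133292448272 Ft 7.31295213140812 Fr 1.6346083877141304
```

>>> servo_tool(rows=[1,-0.0042,0.0012,0.0003,0,1,-0.0043,0.0008,0.0003,0,1,-0.0043,0.0005,0.0003,0,1,-0.0044,0.0001,0.0003,0,1,-0.0044,-0.0003,0.0003,0])

```text
time: 19.58
position: [0.6601, 0.0887, 0.184]
tool_rot: [0.1, 0.995, 0.002, -0.006]
ft_force: [-9.6, 5.0, 5.0]
grip_width: 0.0164
grip_force: 25.0
```

```bash
python3 -c "
from h import *
crank()"
```

```text
t 19.58 p [660.1  88.7 184. ] xyaw 2.9423 tilt [-0.011  0.005 -1.   ] F [-9.6  5.   5. ] w 16.4 gf 25.0 q6 -1.41
r 50.574734557855464 phi 92.20162177908844 Ft 10.327193650372747 Fr 3.3933268802387175
```

>>> servo_tool(rows=[1,-0.0022,-0.0003,0.0001,0,1,-0.0022,-0.0004,0.0002,0])

```text
time: 19.75
position: [0.6642, 0.0878, 0.1836]
tool_rot: [0.099, 0.995, 0.003, -0.006]
ft_force: [-10.0, 5.9, 5.4]
grip_width: 0.0163
grip_force: 25.0
```

```bash
python3 -c "
from h import *
crank()"
```

```text
t 19.75 p [664.2  87.8 183.6] xyaw 2.9424 tilt [-0.012  0.006 -1.   ] F [-10.    5.9   5.4] w 16.3 gf 25.0 q6 -1.41
r 50.477638814901034 phi 87.50959501267322 Ft 11.088861687767203 Fr 3.354139348764787
```

>>> servo_tool(rows=[1,-0.0015,-0.0003,0.0001,0,1,0,0,0,0,1,0,0,0,0])

```text
time: 20.0
position: [0.6658, 0.0873, 0.1835]
tool_rot: [0.099, 0.995, 0.003, -0.006]
ft_force: [-8.8, 6.5, 5.1]
grip_width: 0.0165
grip_force: 25.0
```

```bash
python3 -c "
from h import *
crank()"
```

```text
t 20.0 p [665.8  87.3 183.5] xyaw 2.9425 tilt [-0.011  0.006 -1.   ] F [-8.8  6.5  5.1] w 16.5 gf 25.0 q6 -1.41
r 50.47304018705597 phi 85.57095514238148 Ft 10.225248907157537 Fr 3.819870579184787
```

>>> servo_tool(rows=[1,0.0015,0,-0.0005,0,1,0.0015,0,-0.0005,0,1,0.001,0,-0.0005,0,1,0,0,0,0])

```text
time: 20.33
position: [0.6655, 0.0873, 0.1837]
tool_rot: [0.1, 0.995, 0.002, -0.002]
ft_force: [1.8, 6.8, -5.8]
grip_width: 0.0165
grip_force: 25.0
```

```bash
python3 -c "
from h import *
crank()"
```

```text
t 20.33 p [665.5  87.3 183.7] xyaw 2.9421 tilt [-0.003  0.005 -1.   ] F [ 1.8  6.8 -5.8] w 16.5 gf 25.0 q6 -1.41
r 50.34937574087757 phi 85.89682683022039 Ft 0.08393961821395104 Fr 7.016556868716548
```

>>> servo_tool(rows=[0.8,0,0,0.0005,0,0.5,0,0,0.0005,0,0.2,0,0,0,0,0,0,0,0,0,0,0,0,0,0])

```text
time: 20.75
position: [0.6673, 0.0839, 0.1851]
tool_rot: [0.1, 0.995, -0.0, 0.001]
ft_force: [-0.6, -0.4, 0.0]
grip_width: 0.0343
grip_force: 0.0
```

>>> servo_tool(rows=[0,0,0,0,0,0,0,0,-0.01,0,0,0,0,-0.02,0,0,0,0,-0.03,0,0,0,0,-0.035,0])

```text
time: 21.17
position: [0.6655, 0.0842, 0.2795]
tool_rot: [0.1, 0.995, -0.0, -0.002]
ft_force: [0.7, -0.5, 0.7]
grip_width: 0.0432
grip_force: 0.0
```

>>> servo_tool(rows=[0,0,0,-0.03,0,0,0,0,-0.03,0,0,0,0,0,0,0,0,0,0,0])

```text
time: 21.5
position: [0.6678, 0.0842, 0.3434]
tool_rot: [0.1, 0.995, 0.0, 0.004]
ft_force: [-0.6, -0.4, -0.0]
grip_width: 0.0433
grip_force: 0.0
```

```bash
python3 - <<'E'
from h import *
crank()
for n in("scene","wrist"): o,p=seen(n,("grip_mid","crank_hub","stone_mid"))
cv2.imwrite("pics/w6.png",cv2.cvtColor(p["pixels"],cv2.COLOR_RGB2BGR))
E
```

```text
t 21.5 p [667.8  84.2 343.4] xyaw 2.9419 tilt [ 0.007 -0.    -1.   ] F [-0.6 -0.4 -0. ] w 43.3 gf 0.0 q6 -1.41
r 48.086937979744896 phi 82.26033502916404 Ft 0.4628947936326683 Fr -0.5901739190480865
scene grip_mid 0.7 [0.6643 0.0888 0.2029]
scene grip_mid 0.17 [0.6836 0.0335 0.0283]
scene crank_hub 0.55 [0.6507 0.0384 0.1544]
scene stone_mid 0.92 [0.6235 0.0475 0.0305]
wrist grip_mid 0.62 [0.667  0.0927 0.2022]
wrist crank_hub 0.61 [0.6538 0.0421 0.1521]
wrist stone_mid 0.81 [0.6226 0.0466 0.0347]
```

View pics/w6.png

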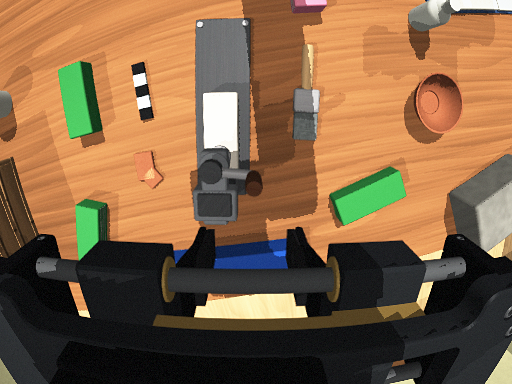

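The crank stayed where it was left, with the grip at (254,183). The stone is home and straight at (221,122), and the gripper is clear of everything.

```bash
python3 -c "
from rig import robot
print(robot.hand_in())"
```

```text
the job is handed in; nothing more can be done
None
```

The stone is home against the back stop, straight and centred; the pad is snugged to an estimated 35 N (from the grip force and crank angle), the gripper is clear, and the job is handed in with no verdict returned.

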